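Size a carton on the measuring board

TASK

Size the carton that lies on the measuring board: push it along the board with the fingertips until it sits snug and square in the corner of the two fences, its long side flat against the far fence and its end flat against the left fence, and push the sliding stop along until its blade is closed up against the carton's other end. Only push: do not pick up or tip the carton, and leave everything else on the board and desk where it is. Finish with the hand clear.

Things in the scene. Friction and masses are not known exactly. Their poses are not given: they have to be found in the camera images.
- board: Fixed grey measuring board, 360 (its x) x 480 (its y) mm, 18 thick, with two aluminium fences in an L, 45 mm above its top. Origin: centre of its underside, on the desk; z up. Far fence along the +x edge, inner face at board x = +168 mm; left fence along the +y edge, inner face at board y = +228. Near (-x) and right (-y) edges are open. Place and yaw vary.
- carton: Closed brown box with tape along the top, 110 (its x) x 160 (its y) x 50 mm high, 0.3 to 0.55 kg, loose on the board, long side within 20 degrees of the far fence's line, clear of fences and stop. Slides under 2 to 6 N. Origin: centre of its underside, 18 mm above the desk; z up. Snug in the corner: parallel to the board, origin at board (+113, +148) mm.
- stop (a joint): Sliding stop, m: 0 at the right end, grows towards the left fence (board +y); starts at 0 to 0.05, travel 0.38, moves under 3 N, stays where left. A black saddle on the far fence carries a dark steel blade square to it: board x -2 to +168 mm, 6 thick, 2.5 to 42.5 above the board's top. Its measuring face (left side) is at board y = joint - 215 mm. Against the carton snug in the corner: 0.283.
- blade (a point): Point on the stop's blade: middle of its measuring face (the face towards the left fence), at board x = +83 mm and 22.5 mm above the board's top.
- label_roll: Bystander standing near the board's near edge, left part: roll of labels, 48 mm across, 35 mm high. Origin: centre of its underside.
- packet_box: Bystander near the board's near edge, right part: small flat box 45 x 65 x 22 mm. Origin: centre of its underside.
- tape_roll: Bystander on the desk left of the board: roll of brown parcel tape lying flat, 100 mm across, 48 mm high. Origin: centre of its underside.
- tape_dispenser: Bystander on the desk left of the board: desk tape dispenser, 150 x 56 mm, 85 mm high. Origin: centre of its underside.
- stapler: Bystander on the desk right of the board: stapler, 130 x 34 mm, 55 mm high. Origin: centre of its underside.
- rubber_stamp: Bystander on the desk right of the board: wooden hand stamp, 30 x 60 mm, 64 mm high. Origin: centre of its underside.
- small_carton: Bystander on the desk right of the board: small cardboard box 70 x 95 x 40 mm. Origin: centre of its underside.

How it is judged (in metres and radians):
At the end, for the whole second after the job is handed in: The carton lies on the board within 3 mm of both fences and square to them within 0.02 rad, the stop's blade is within 3 mm of its other end, and both are at rest (x of carton in the frame of board above 0.11 m and y of carton in the frame of board above 0.145 m and z of carton in the frame of board below 0.021 m and angle between the x axis of carton and the x axis of board, either way round below 0.02 rad and y of blade in the frame of carton above -0.083 m and linear speed of carton below 0.01 m/s and velocity of joint stop between -0.01 and 0.01 m/s); the robot touches nothing.
It fails at once if the carton is lifted off the board (more than 8 mm) (z of carton in the frame of board above 0.026 m).
It fails at once if the carton is tipped (more than 0.15 rad) (angle between carton's own z axis and vertical above 0.15 rad).
It fails at once if a bystander on the board or desk is moved more than 10 mm (distance of any of label_roll, packet_box, tape_roll, tape_dispenser, stapler, rubber_stamp, small_carton from where it was at the start of the episode above 0.01 m).
It also fails if it takes over 48 s, if anything falls off the work surface, if the arm or the gripper's body presses on something with over 40 N, if the wrist force passes 120 N, or if a joint passes its speed limit or range.

ROBOT

A 6-joint arm with a two-finger parallel gripper is mounted at the origin on the work surface. World frame = base frame: x ahead of the robot, y to its left, z up, the work surface at z = 0. Lengths are in m, angles in degrees, forces in N, time in s.
With the tool pointing down it reaches from about 0.375 to 0.825 m from the base axis. Payload 5.5 kg.
Tool frame: the origin (TCP) lies at the very end of the fingers, on their centre line; the grasp point (between the pads) lies 19 mm behind it; y points along the fingers, x is the direction in which the jaws open and shut, and the axes are right-handed (so a half turn about y gives the same grasp; the last joint's range is limited). The gripper opens to 85 mm and grips with 20 to 120 N. Pads are 22 mm wide; open, the fingers measure 114 mm over their backs; the gripper's body (76 mm by 85 mm) begins 54 mm behind the grasp point. The pads swing forward as they close: fully open they stand 13 mm farther back than shut.
Start: joints at [-65.718, 17.962, -2.699, 69.339, 0, 90], TCP at [0.247, -0.547, 0.231] pointing down, gripper open.
Joint ranges: [-152.73, 152.73], [-39.44, 99.34], [-58.76, 71.6], [-118.89, 123.64], [-81.53, 83.1], [-180, 180]. Speed limits (degrees/s): [136.94, 136.94, 172.46, 180, 180, 180].

INTERFACE

Orientations are given as [roll, pitch, yaw] about the fixed x, y, z axes, in that order (R = Rz(yaw) Ry(pitch) Rx(roll)).
In Python, from bench import bot, read_camera, get_calibration, order gives the robot as it stands. The module is installed in compiled form; this text tells all that it offers.
- The arm moves only by the tool step_arm, never from a script. Its arguments are lists of equal length, an entry for each row: "xyz": the shift along the tool's x, y, z in units of 30 mm (1.0 is 30 mm), a list of three; "angular": the turn, a rotation vector about the tool's x, y, z in units of 8 degrees (1.0 is 8 degrees), a list of three; "claw": the opening in per cent of the stroke, from 0 (shut) to 100 (fully open). In form: {"xyz": [[x, y, z], ...], "angular": [[wx, wy, wz], ...], "claw": [claw, ...]}. A call has 1 to 20 rows; each row is the pose to reach, as a shift and turn from the pose commanded when the call began, along the tool's axes at that moment; what a row does not reach only later rows make up. A row lasts 1/10 s, in which the tool goes at most 50 mm and 8.59 degrees, less where a joint would pass 70% of its speed; a pose out of reach is approached as far as the arm can. A call with a gripper value outside its range is refused whole. The fingers move at their own pace and stop on an object; the grip force is fixed at half the most. Time passes only in rows, so rows that repeat a pose let the fingers close. It gives the time, the measured TCP pose, the force and the opening at its end, in the units of the state.
- bot.sense(): the state, without advancing time (a new reading comes with each control period).
- read_camera(name): name is "scene" or "top"; returns (picture, depth): 384x512x3 uint8, blue, green, red; 384x512 float32, m along the optical axis (not along the pixel's ray), 0 where there is no reading.
- get_calibration(name): a dict with "K" (3x3 intrinsics, pixels), "k1" (the pictures are not rectified: a ray, as slopes to the right and down, at radius r is drawn at 1 + k1 r^2 times it, then the intrinsics apply), "rvec" (rotation vector, rad) and "tvec" (3), from world to camera coordinates, as OpenCV has them. Camera axes: x right, y down, z forward; pixel columns grow to the right and rows downward; lengths in m; the calibration is good to about 2 mm. A picture is of the moment at which its call begins. get_calibration takes no time and is no camera call.
- order.finish_job(): hands the job in, once; it reports no verdict.
The state is a dict: "time": time; "q": joint angles; "joint_vel": joint speeds; "tau": joint torques, N m; "tcp_pos": TCP position; "tool_rot": TCP orientation; "wrist_force": force on the tool from outside, world axes, zero at the start; "moment": the same for the moment, N m; "grip_width": finger opening in m.
Only numpy, scipy, OpenCV 4.12 (cv2) and the standard library are available. Lean on these libraries where they do the work, as an engineer would, in place of code of your own. Each camera call takes 0.05 s, during which the arm holds its last target.

## Working session

There is one attempt and no reset: what is moved stays moved. The work goes in short steps, Python scripts to look and compute and a tool call to move; the robot and the scene stay as the last step left them, time stands still between calls to the robot, and variables do not carry over. Pictures are saved under pics/ and viewed, and the job is handed in when it is done.

Besides the shell and the picture viewer there is one more tool, called after "Call:" in YAML: its name, and indented under it one key for each argument. step_arm: Moves the arm, as the interface text tells. Its arguments: {"type":"object","properties":{"xyz":{"type":"array","items":{"type":"array","items":{"type":"number"}}},"angular":{"type":"array","items":{"type":"array","items":{"type":"number"}}},"claw":{"type":"array","items":{"type":"number"}}},"required":["xyz","angular","claw"]}

```bash
mkdir -p pics
cat > h.py <<'E'
import numpy as np,cv2
from bench import bot,read_camera,get_calibration,order
def cal(n):
    c=get_calibration(n);K=np.array(c['K'],float);R=cv2.Rodrigues(np.array(c['rvec'],float))[0];t=np.array(c['tvec'],float).ravel()
    return K,c['k1'],R,t
def rays(n,uv):
    K,k1,R,t=cal(n)
    p=cv2.undistortPoints(np.array(uv,float).reshape(-1,1,2),K,np.array([k1,0,0,0,0.])).reshape(-1,2)
    return p,R,t
def plane(n,uv,z):
    p,R,t=rays(n,uv); d=np.c_[p,np.ones(len(p))]@R; o=-R.T@t
    s=(z-o[2])/d[:,2]; return o+s[:,None]*d
def depthpts(n,uv,dep):
    p,R,t=rays(n,uv); return (np.c_[p,np.ones(len(p))]*np.array(dep)[:,None]-t)@R
def proj(n,P):
    K,k1,R,t=cal(n)
    return cv2.projectPoints(np.array(P,float).reshape(-1,1,3),cv2.Rodrigues(R)[0],t,K,np.array([k1,0,0,0,0.]))[0].reshape(-1,2)
def cloud(n,dep):
    v,u=np.mgrid[0:384,0:512]
    return depthpts(n,np.c_[u.ravel(),v.ravel()],dep.ravel()).reshape(384,512,3)
E
python3 - <<'E'
from h import *
for n in('top','scene'):
    im,d=read_camera(n);cv2.imwrite(f'pics/{n}0.png',im);np.save(f'{n}0.npy',d)
    K,k,R,t=cal(n);print(n,-R.T@t,R[2],K[0,0])
print(bot.sense())
E
```

```text
top [ 0.43479583 -0.00323172  1.29755557] [ 0.12682746  0.00499074 -0.99191224] 420.0205934651846
scene [1.07500975 0.22782    0.88751472] [-0.51647868 -0.20460492 -0.8314966 ] 350.30654880476
{'time': 0.1, 'q': array([-6.57201465e+01,  1.79997232e+01, -2.74878551e+00,  6.93394273e+01,
        4.35718754e-04,  8.99983226e+01]), 'joint_vel': array([-0.00913711, -0.09286101,  0.06726056,  0.07790917,  0.04348795,
        0.06349132]), 'tau': array([ 1.46736806e-03, -5.40766203e+01,  3.40541339e+01,  1.11832391e-02,
        4.29332815e-06, -6.41136296e-06]), 'tcp_pos': array([ 0.24650502, -0.54645422,  0.23052294]), 'tool_rot': array([-8.99995617e+01,  8.79360128e-02, -6.57184691e+01]), 'wrist_force': array([ 0.93557088,  0.62004818, -0.0653633 ]), 'moment': array([-0.04538363, -0.00991271,  0.05590429]), 'grip_width': 0.08534688656251119}
```

```bash
sleep 1
```

```text
(no output)
```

View pics/top0.png

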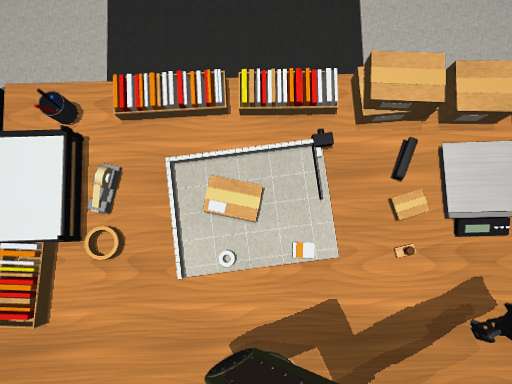

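View pics/scene0.png

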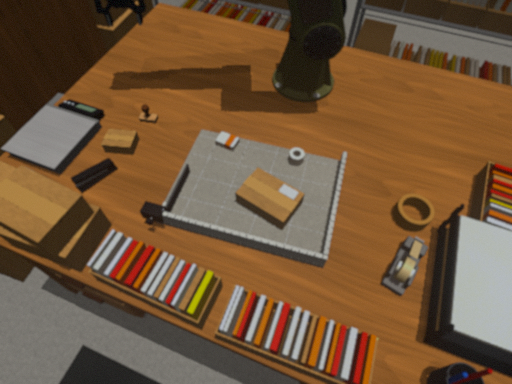

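The top view shows the board (corners about (166,158), (320,140), (338,257), (180,278)), with the carton at (234,199) and the stop saddle at (322,140). The label roll is at (227,258) and the packet box at (303,250). Next I'll measure their positions.

Run:
```python
from h import *
im=cv2.imread('pics/top0.png');d=np.load('top0.npy');P=cloud('top',d)
for uv in [(290,220),(140,200),(320,140),(230,180),(240,190),(227,250),(303,250),(172,220),(250,149)]:
    print(uv,P[uv[1],uv[0]].round(4))
v,u=np.mgrid[0:384,0:512]
roi=(u>150)&(u<350)&(v>125)&(v<290)&(d>0)
Z=P[...,2]
def rect(m,z,name):
    m=m.astype(np.uint8)
    n,l,s,c=cv2.connectedComponentsWithStats(m)
    for i in range(1,n):
        if s[i,4]<25: continue
        cs,_=cv2.findContours((l==i).astype(np.uint8),0,2)
        w=plane('top',cs[0].reshape(-1,2),z)[:,:2]
        r=cv2.minAreaRect((w*1000).astype(np.float32))
        print(name,s[i],c[i].round(1),'rect',np.round(r[0],1),np.round(r[1],1),round(r[2],2), cv2.boxPoints(r).round(0).tolist())
rect(roi&(Z>0.010),0.018,'board')
rect(roi&(Z>0.0555)&(Z<0.0645),0.063,'fence/blade')
rect(roi&(Z>0.0645),0.068,'carton')
rect(roi&(Z>0.03)&(Z<0.0555),0.05,'mid')
```

```text
(290, 220) [ 0.4978 -0.0963  0.0127]
(140, 200) [ 0.5748  0.366  -0.0023]
(320, 140) [ 0.7309 -0.1912  0.0679]
(230, 180) [0.6189 0.0805 0.0655]
(240, 190) [0.5883 0.0517 0.064 ]
(227, 250) [0.413  0.0976 0.0148]
(303, 250) [ 0.4068 -0.1293  0.0379]
(172, 220) [0.506  0.2539 0.0607]
(250, 149) [0.7118 0.0187 0.0608]
board [  165   128   174   151 19353] [251.3 207.2] rect [559.1   6. ] [400.3 525.9] 5.86 [[333.0, 247.0], [387.0, -276.0], [785.0, -235.0], [731.0, 288.0]]
fence/blade [ 165  138  149  141 1032] [209.4 181.7] rect [538.1  34.8] [356.5 447. ] 6.09 [[337.0, 238.0], [385.0, -206.0], [739.0, -169.0], [692.0, 276.0]]
fence/blade [314 146   6  32  67] [316.4 160.7] rect [ 667.1 -178.3] [12.7 94.1] 89.43 [[620.0, -184.0], [714.0, -185.0], [714.0, -172.0], [620.0, -171.0]]
fence/blade [318 179   5  20  39] [320.4 188.4] rect [ 585.8 -186. ] [57.5  6.3] 5.86 [[557.0, -186.0], [557.0, -192.0], [615.0, -186.0], [614.0, -180.0]]
carton [312 131  22  16 257] [322.6 138.5] rect [ 735.2 -198.3] [38.9 62.2] 5.4 [[713.0, -169.0], [719.0, -231.0], [757.0, -227.0], [752.0, -166.0]]
carton 
[... 310 characters left out ...]
 68] [320.6 149.9] rect [ 702.3 -205.5] [31.2 50.3] 4.6 [[685.0, -182.0], [689.0, -232.0], [720.0, -229.0], [716.0, -179.0]]
mid [170 177  14 102 165] [177.2 226.8] rect [486.4 241.3] [299.7  11.8] 6.74 [[337.0, 230.0], [338.0, 218.0], [636.0, 253.0], [635.0, 265.0]]
mid [317 178   5  22  31] [318.8 188.8] rect [ 587.4 -183.9] [64.1  5.9] 4.77 [[555.0, -184.0], [556.0, -189.0], [620.0, -184.0], [619.0, -178.0]]
mid [292 242  23  17 339] [303.2 250. ] rect [ 407.3 -128.3] [65.1 44. ] 85.57 [[383.0, -159.0], [427.0, -162.0], [432.0, -98.0], [388.0, -94.0]]
mid [219 251  16  16 160] [226.4 258.4] rect [389.1  96.8] [44.1 43.3] 88.28 [[367.0, 75.0], [410.0, 74.0], [411.0, 118.0], [368.0, 120.0]]
```

Run:
```python
from h import *
im=cv2.imread('pics/top0.png');d=np.load('top0.npy');P=cloud('top',d);Z=P[...,2]
v,u=np.mgrid[0:384,0:512]
hsv=cv2.cvtColor(im,cv2.COLOR_BGR2HSV)
print(im[150,200:206].tolist(),im[145:162,250].tolist())
print(im[220,164:184].tolist())
band=(Z>0.057)&(Z<0.068)&(hsv[...,1]<60)
far=band&(u>185)&(u<305)&(v<162); left=band&(u<190)&(v>170)&(v<272)
for nme,m in(('far',far),('left',left)):
    uv=np.c_[u[m],v[m]];w=plane('top',uv,.063)[:,:2]*1000
    l=cv2.fitLine(w.astype(np.float32),cv2.DIST_HUBER,0,.01,.01).ravel()
    res=(w-l[2:])@np.array([-l[1],l[0]])
    print(nme,len(uv),l,np.degrees(np.arctan2(l[1],l[0])),np.percentile(res,[2,98]))
g=(hsv[...,1]<50)&(abs(Z-.0145)<.006)
# near edge and right edge
pts=[];pr=[]
for c in list(range(195,215))+list(range(240,288)):
    r=np.where(g[:300,c])[0]; pts.append((c,r.max()+.5))
for r in range(200,238):
    c=np.where(g[r,:360])[0]; pr.append((c.max()+.5,r))
for nme,q in(('near',pts),('right',pr)):
    w=plane('top',q,.018)[:,:2]*1000
    l=cv2.fitLine(w.astype(np.float32),cv2.DIST_HUBER,0,.01,.01).ravel()
    print(nme,l,np.degrees(np.arctan2(l[1],l[0])))
big=cv2.resize(im[125:290,155:350],None,fx=4,fy=3.6,interpolation=cv2.INTER_CUBIC);cv2.imwrite('pics/z0.png',big)
```

```text
[[65, 126, 195], [64, 126, 195], [66, 129, 196], [65, 130, 196], [62, 127, 195], [63, 128, 197]] [[70, 143, 221], [118, 169, 224], [205, 223, 229], [238, 241, 236], [239, 243, 240], [200, 207, 200], [54, 56, 56], [61, 62, 62], [91, 96, 96], [138, 149, 153], [160, 174, 179], [164, 178, 181], [170, 185, 190], [172, 186, 191], [174, 188, 193], [173, 187, 192], [168, 184, 187]]
[[61, 118, 180], [59, 117, 180], [58, 116, 179], [59, 116, 179], [61, 117, 181], [59, 117, 179], [53, 111, 173], [118, 143, 174], [221, 225, 217], [228, 231, 225], [241, 243, 239], [239, 237, 232], [47, 50, 50], [60, 62, 61], [75, 78, 80], [113, 122, 125], [166, 178, 183], [186, 201, 204], [178, 193, 197], [176, 191, 195]]
far 583 [ 9.4602719e-02 -9.9551511e-01  7.1154889e+02  3.2402836e+01] -84.57154 [ -8.06742497 234.21310857]
left 463 [9.9394816e-01 1.0984993e-01 5.0321069e+02 2.4954227e+02] 6.306664 [ -7.32081993 299.61643517]
near [ 9.9793188e-02 -9.9500823e-01  3.5602045e+02  4.2192627e+01] -84.272736
right [ 9.9428016e-01  1.0680339e-01  4.9699304e+02 -2.2501158e+02] 6.131077
```

View pics/z0.png

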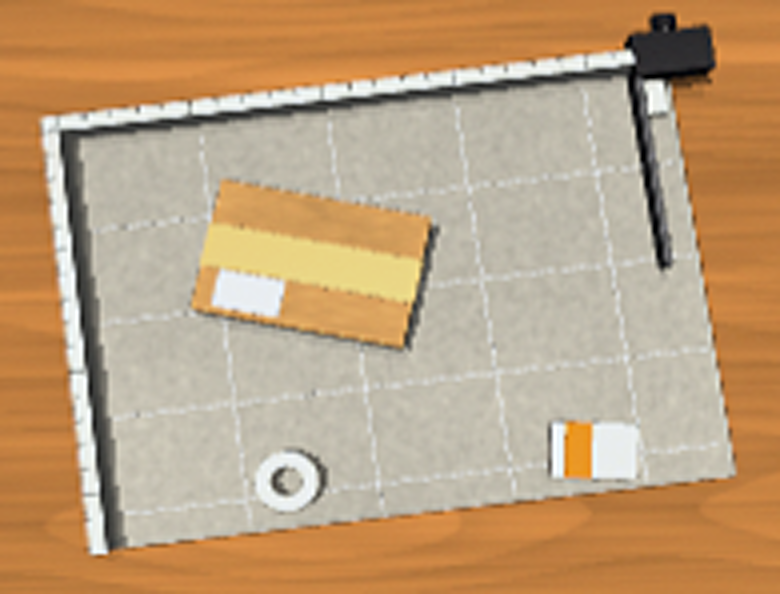

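Run:
```python
from h import *
im=cv2.imread('pics/top0.png');g=im[...,0].astype(float)  # blue: wood low, aluminium high
def fit(pts,z):
    w=plane('top',pts,z)[:,:2]*1000
    l=cv2.fitLine(w.astype(np.float32),cv2.DIST_HUBER,0,.01,.01).ravel()
    if abs(l[0])>abs(l[1]): l[:2]*=np.sign(l[0]); yaw=np.degrees(np.arctan2(l[1],l[0]))
    else: l[:2]*=np.sign(l[1]); yaw=np.degrees(np.arctan2(-l[0],l[1]))
    r=(w-l[2:])@np.array([-l[1],l[0]]); return l,yaw,np.std(r)
def cross(a,i0,th,step):
    i=i0
    while a[i]>=th:i+=step
    return i-step+step*(a[i-step]-th)/(a[i-step]-a[i])
fi=[];fo=[];li=[];lo=[]
for c in range(185,308):
    r0=int(round(158-(c-170)*(158-143)/(310-170)))-1
    r0=r0-2+np.argmax(g[r0-2:r0+3,c])
    if g[r0,c]<200: continue
    fi.append((c,cross(g[:,c],r0,140,1)));fo.append((c,cross(g[:,c],r0,140,-1)))
for r in range(172,270):
    c0=int(round(170+(r-165)*(180-170)/(272-165)))
    c0=c0-3+np.argmax(g[r,c0-3:c0+4])
    if g[r,c0]<200: continue
    li.append((cross(g[r],c0,140,1),r));lo.append((cross(g[r],c0,140,-1),r))
L={k:fit(x,.063) for k,x in dict(fi=fi,fo=fo,li=li,lo=lo).items()}
for k in L:print(k,L[k])
yaw=np.mean([L[k][1] for k in L]);print('yaw',yaw)
a=np.radians(yaw);ex=np.array([np.cos(a),np.sin(a)]);ey=np.array([-ex[1],ex[0]])
bx={k:L[k][0][2:]@ex for k in('fi','fo')};by={k:L[k][0][2:]@ey for k in('li','lo')}
print(bx,by)
X=np.mean([bx['fi']-168,bx['fo']-180]);Y=np.mean([by['li']-228,by['lo']-240])
o=X*ex+Y*ey;print('origin',o)
near=np.array([356.02,42.19]);right=np.array([496.99,-225.])
print('near edge',(near-o)@ex,'right',(right-o)@ey)
T=lambda p:np.c_[(np.array(p)-o)@ex,(np.array(p)-o)@ey].round(1)
print('carton',T([[565.1,74.4],[493,9],[600,-16],[637,140],[530,165]]))
print('label, packet, saddle, blade end',T([[389.1,96.8],[407.3,-128.3],[735.2,-198.3],[557,-188]]))
np.savez('board.npz',o=o,a=a)
```

```text
fi (array([-9.8840073e-02,  9.9510336e-01,  7.0516956e+02,  3.1255917e+01],
      dtype=float32), np.float32(5.67238), np.float64(0.5574921818226982))
fo (array([-9.9152885e-02,  9.9507219e-01,  7.1848260e+02,  2.9184532e+01],
      dtype=float32), np.float32(5.6903915), np.float64(0.9784710854818173))
li (array([9.9512142e-01, 9.8658018e-02, 5.0667343e+02, 2.4392734e+02],
      dtype=float32), np.float32(5.6618977), np.float64(0.5397422556931663))
lo (array([9.9513233e-01, 9.8547466e-02, 5.0657874e+02, 2.5637613e+02],
      dtype=float32), np.float32(5.655533), np.float64(0.47607122163128096))
yaw 5.6700506
{'fi': np.float32(704.8075), 'fo': np.float32(717.85077)} {'li': np.float32(192.67476), 'lo': np.float32(205.07199)}
origin [538.17065  18.13314]
near edge -178.88264727772022 right -237.87494364684346
carton [[ 32.4  53.3]
 [-45.9  -4.6]
 [ 58.2 -40.1]
 [110.4 111.5]
 [  6.4 147. ]]
label, packet, saddle, blade end [[-140.6   93. ]
 [-144.7 -132.8]
 [ 174.7 -234.8]
 [  -1.6 -207. ]]
```

```bash
cat >> h.py <<'E'
from scipy.spatial.transform import Rotation as Ro
B=np.load('board.npz') if __import__('os').path.exists('board.npz') else None
def b2w(x,y,z):
    a=float(B['a']);c,s=np.cos(a),np.sin(a);o=B['o']
    return np.array([o[0]+c*x-s*y,o[1]+s*x+c*y,z])/1000
def w2b(p):
    a=float(B['a']);c,s=np.cos(a),np.sin(a);d=np.array(p)[:2]*1000-B['o']
    return np.array([c*d[0]+s*d[1],-s*d[0]+c*d[1]])
def go(x,y,z,yawb):
    s=bot.sense();R=Ro.from_euler('xyz',s['tool_rot'],degrees=True)
    Rt=Ro.from_euler('xyz',[-90,0,yawb+np.degrees(float(B['a']))],degrees=True)
    d=R.inv().apply(b2w(x,y,z)-s['tcp_pos'])/.03
    rv=np.degrees((R.inv()*Rt).as_rotvec())/8
    print('xyz',d.round(3),'ang',rv.round(3),'tool axes in board x:',Ro.from_euler('z',-np.degrees(float(B['a'])),degrees=True).apply(R.as_matrix().T).round(3).tolist())
def st():
    s=bot.sense();print('t',round(s['time'],2),'tcp board',w2b(s['tcp_pos']).round(1),'z',s['tcp_pos'][2].round(4),'rot',s['tool_rot'].round(2),'q',s['q'].round(1),'F',s['wrist_force'].round(2),'w',round(s['grip_width'],4))
E
python3 -c "
from h import *
st();go(-75,58,.2,90);go(-75,58,.2,-90)"
```

```text
t 0.1 tcp board [-346. -533.] z 0.2305 rot [-90.     0.09 -65.72] q [-65.7  18.   -2.7  69.3   0.   90. ] F [ 0.94  0.62 -0.07] w 0.0853
xyz [-15.775   7.702  14.849] ang [-1.5000e-02 -2.0174e+01 -2.0000e-03] tool axes in board x: [[0.319, -0.948, -0.002], [-0.0, 0.001, -1.0], [0.948, 0.319, 0.0]]
xyz [-15.775   7.702  14.849] ang [ 2.000e-03  2.326e+00 -1.100e-02] tool axes in board x: [[0.319, -0.948, -0.002], [-0.0, 0.001, -1.0], [0.948, 0.319, 0.0]]
```

Call:
step_arm:
  xyz:
    - [0,0,1]
  angular:
    - [0,-1,0]
  claw: [100]

```text
time: 0.2
tcp_pos: [0.272, -0.5353, 0.2307]
tool_rot: [-90.1, 0.1, -57.8]
wrist_force: [0.6, 0.5, 0.3]
grip_width: 0.0854
```

```bash
python3 -c "
from h import *
st();go(-75,58,.2,90);go(-75,58,.2,-90)"
```

```text
t 0.2 tcp board [-319.6 -524.4] z 0.2307 rot [-9.007e+01  6.000e-02 -5.779e+01] q [-63.   18.1  -2.6  69.4  -0.1  84.8] F [0.61 0.51 0.33] w 0.0854
xyz [-13.716   7.68   15.979] ang [-8.0000e-03 -1.9182e+01 -1.4000e-02] tool axes in board x: [[0.447, -0.895, -0.001], [-0.002, 0.0, -1.0], [0.895, 0.447, -0.001]]
xyz [-13.716   7.68   15.979] ang [ 0.011  3.318 -0.006] tool axes in board x: [[0.447, -0.895, -0.001], [-0.002, 0.0, -1.0], [0.895, 0.447, -0.001]]
```

Call:
step_arm:
  xyz:
    - [-13.7,1.0,16.0]
    - [-13.7,1.0,16.0]
    - [-13.7,1.0,16.0]
    - [-13.7,1.0,16.0]
    - [-13.7,1.0,16.0]
    - [-13.7,1.0,16.0]
    - [-13.7,1.0,16.0]
    - [-13.7,1.0,16.0]
    - [-13.7,1.0,16.0]
    - [-13.7,1.0,16.0]
    - [-13.7,1.0,16.0]
    - [-13.7,1.0,16.0]
    - [-13.7,1.0,16.0]
    - [-13.7,1.0,16.0]
    - [-13.7,1.0,16.0]
    - [-13.7,1.0,16.0]
    - [-13.7,1.0,16.0]
    - [-13.7,1.0,16.0]
    - [-13.7,1.0,16.0]
    - [-13.7,1.0,16.0]
  angular:
    - [0,-19.2,0]
    - [0,-19.2,0]
    - [0,-19.2,0]
    - [0,-19.2,0]
    - [0,-19.2,0]
    - [0,-19.2,0]
    - [0,-19.2,0]
    - [0,-19.2,0]
    - [0,-19.2,0]
    - [0,-19.2,0]
    - [0,-19.2,0]
    - [0,-19.2,0]
    - [0,-19.2,0]
    - [0,-19.2,0]
    - [0,-19.2,0]
    - [0,-19.2,0]
    - [0,-19.2,0]
    - [0,-19.2,0]
    - [0,-19.2,0]
    - [0,-19.2,0]
  claw: [100,100,100,100,100,100,100,100,100,100,100,100,100,100,100,100,100,100,100,100]

```text
time: 2.2
tcp_pos: [0.4602, 0.0692, 0.2011]
tool_rot: [-90.0, 0.0, 95.7]
wrist_force: [-0.1, -0.8, 0.2]
grip_width: 0.0855
```

```bash
python3 -c "
from h import *
st();go(-75,58,80,90);go(-75,58,24,90)
im,d=read_camera('top');cv2.imwrite('pics/t1.png',im)"
```

```text
t 2.2 tcp board [-72.6  58.5] z 0.2011 rot [-89.97   0.    95.7 ] q [  8.6   4.4 -23.4  62.2  -0.    2.9] F [-0.12 -0.76  0.22] w 0.0855
xyz [-0.017  4.037  0.079] ang [-0.003  0.004 -0.   ] tool axes in board x: [[-0.001, 1.0, -0.0], [-0.0, -0.0, -1.0], [-1.0, -0.001, 0.0]]
xyz [-0.017  5.904  0.078] ang [-0.003  0.004 -0.   ] tool axes in board x: [[-0.001, 1.0, -0.0], [-0.0, -0.0, -1.0], [-1.0, -0.001, 0.0]]
```

View pics/t1.png

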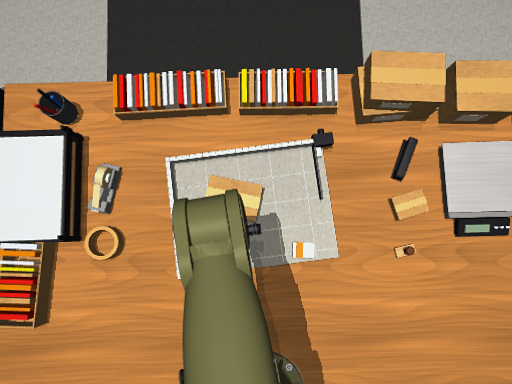

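The arm hides the carton in this view, but the TCP is at board (-73,58) with the label roll clear behind it. I'll descend in front of the carton's near side.

Call:
step_arm:
  xyz:
    - [0,1.5,0.1]
    - [0,3,0.1]
    - [0,4.5,0.1]
    - [0,5.4,0.1]
    - [0,5.8,0.1]
    - [0,5.8,0.1]
  angular:
    - [0,0,0]
    - [0,0,0]
    - [0,0,0]
    - [0,0,0]
    - [0,0,0]
    - [0,0,0]
  claw: [100,100,100,100,100,100]

```text
time: 2.85
tcp_pos: [0.4561, 0.0687, 0.0261]
tool_rot: [-89.8, 0.0, 95.8]
wrist_force: [-0.4, 0.6, 0.9]
grip_width: 0.0853
```

```bash
python3 -c "
from h import *
st()
im,d=read_camera('scene');cv2.imwrite('pics/s1.png',cv2.resize(im[110:290,130:370],None,fx=3,fy=3))"
```

```text
t 2.85 tcp board [-76.6  58.5] z 0.0261 rot [-8.983e+01  1.000e-02  9.582e+01] q [  8.6  14.4 -37.3  38.5   0.    2.8] F [-0.36  0.64  0.92] w 0.0853
```

View pics/s1.png

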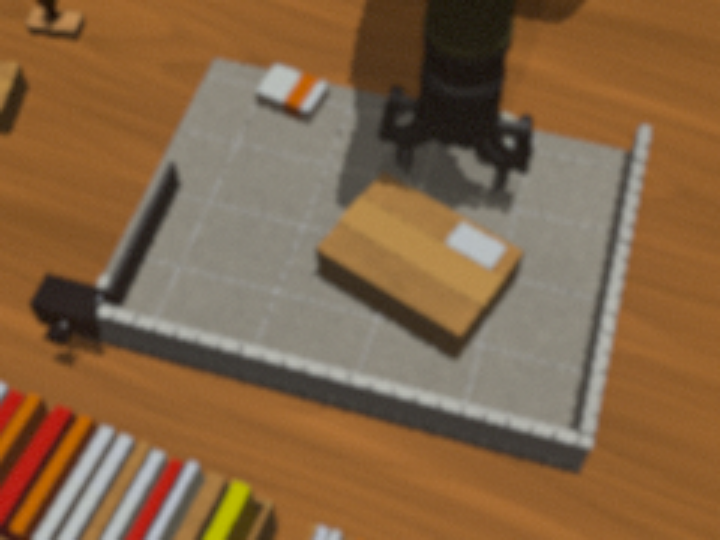

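The fingers are down behind the near side of the carton (crop pixels 400,150 and 505,175), and the roll and packet are clear. I'll push towards +x.

Call:
step_arm:
  xyz:
    - [0,0,-0.3]
    - [0,0,-0.5]
    - [0,0,-0.7]
    - [0,0,-0.9]
    - [0,0,-1.1]
    - [0,0,-1.3]
    - [0,0,-1.5]
    - [0,0,-1.7]
    - [0,0,-1.9]
    - [0,0,-2.1]
    - [0,0,-2.3]
    - [0,0,-2.5]
    - [0,0,-2.7]
    - [0,0,-2.9]
    - [0,0,-3.0]
    - [0,0,-3.0]
  angular:
    - [0,0,0]
    - [0,0,0]
    - [0,0,0]
    - [0,0,0]
    - [0,0,0]
    - [0,0,0]
    - [0,0,0]
    - [0,0,0]
    - [0,0,0]
    - [0,0,0]
    - [0,0,0]
    - [0,0,0]
    - [0,0,0]
    - [0,0,0]
    - [0,0,0]
    - [0,0,0]
  claw: [100,100,100,100,100,100,100,100,100,100,100,100,100,100,100,100]

```text
time: 4.5
tcp_pos: [0.5478, 0.0784, 0.0275]
tool_rot: [-90.1, -0.0, 95.9]
wrist_force: [-0.4, 0.4, -0.7]
grip_width: 0.0851
```

```bash
python3 -c "
from h import *
st()
im,d=read_camera('scene');cv2.imwrite('pics/s2.png',cv2.resize(im[110:290,130:370],None,fx=3,fy=3))"
```

```text
t 4.5 tcp board [15.6 59. ] z 0.0275 rot [-9.006e+01 -2.000e-02  9.589e+01] q [  8.1  22.5 -25.1  42.4   0.    2.2] F [-0.44  0.35 -0.75] w 0.0851
```

View pics/s2.png

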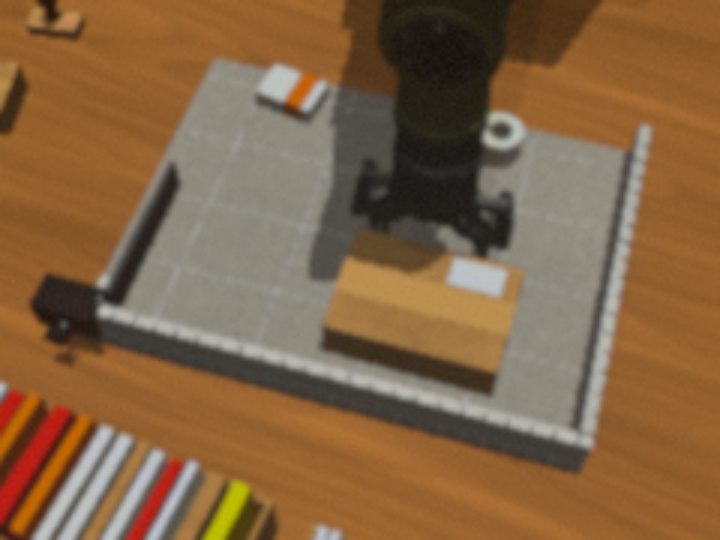

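The carton has turned square, with about 30 mm left to the far fence. Pushing on.

Call:
step_arm:
  xyz:
    - [0,0,-0.2]
    - [0,0,-0.4]
    - [0,0,-0.6]
    - [0,0,-0.75]
    - [0,0,-0.8]
    - [0,0,-0.85]
    - [0,0,-0.9]
    - [0,0,-0.9]
  angular:
    - [0,0,0]
    - [0,0,0]
    - [0,0,0]
    - [0,0,0]
    - [0,0,0]
    - [0,0,0]
    - [0,0,0]
    - [0,0,0]
  claw: [100,100,100,100,100,100,100,100]

```text
time: 5.35
tcp_pos: [0.5741, 0.081, 0.0273]
tool_rot: [-90.0, -0.0, 95.9]
wrist_force: [-2.2, 0.2, -0.9]
grip_width: 0.085
```

```bash
python3 -c "
from h import *
st()"
```

```text
t 5.35 tcp board [42. 59.] z 0.0273 rot [-90.03  -0.    95.88] q [  8.   24.9 -21.3  43.8   0.    2.1] F [-2.22  0.17 -0.94] w 0.085
```

Call:
step_arm:
  xyz:
    - [0,0,-0.05]
    - [0,0,-0.1]
    - [0,0,-0.1]
  angular:
    - [0,0,0]
    - [0,0,0]
    - [0,0,0]
  claw: [100,100,100]

```text
time: 5.65
tcp_pos: [0.5773, 0.0813, 0.0273]
tool_rot: [-90.0, 0.0, 95.9]
wrist_force: [-1.5, 0.9, -0.8]
grip_width: 0.085
```

```bash
python3 -c "
from h import *
st()
im,d=read_camera('scene');cv2.imwrite('pics/s3.png',cv2.resize(im[110:290,130:370],None,fx=3,fy=3))"
```

```text
t 5.65 tcp board [45.1 59. ] z 0.0273 rot [-90.04   0.    95.88] q [  8.   25.2 -20.8  44.   -0.    2.1] F [-1.48  0.9  -0.81] w 0.085
```

View pics/s3.png

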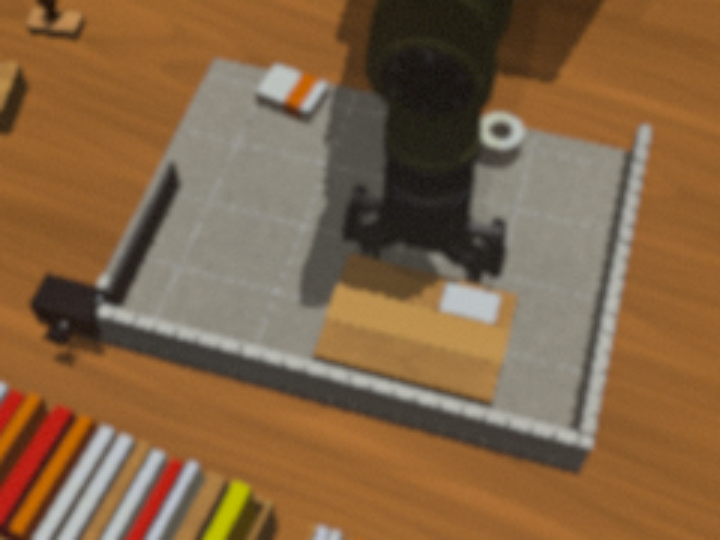

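The carton is now almost at the far fence. I'll press on in small steps until the force rises.

Call:
step_arm:
  xyz:
    - [0,0,-0.05]
    - [0,0,-0.1]
    - [0,0,-0.1]
  angular:
    - [0,0,0]
    - [0,0,0]
    - [0,0,0]
  claw: [100,100,100]

```text
time: 6.0
tcp_pos: [0.5801, 0.0816, 0.0273]
tool_rot: [-90.0, -0.0, 95.9]
wrist_force: [-0.8, -0.3, 0.5]
grip_width: 0.0855
```

Call:
step_arm:
  xyz:
    - [0,0,-0.04]
    - [0,0,-0.07]
    - [0,0,-0.07]
  angular:
    - [0,0,0]
    - [0,0,0]
    - [0,0,0]
  claw: [100,100,100]

```text
time: 6.3
tcp_pos: [0.58, 0.0816, 0.0272]
tool_rot: [-89.8, -0.0, 95.9]
wrist_force: [-8.8, -0.3, 6.3]
grip_width: 0.0857
```

The force rose to 9 N, so the carton is pressed on the fence. I'll back off, lift and look.

Call:
step_arm:
  xyz:
    - [0,0,0.5]
    - [0,0,1]
    - [0,-1.5,1]
    - [0,-3,1]
    - [0,-4,1]
    - [6,-4,1]
    - [6,-4,1]
    - [6,-4,1]
    - [6,-4,1]
    - [6,-4,1]
  angular:
    - [0,0,0]
    - [0,0,0]
    - [0,0,0]
    - [0,0,0]
    - [0,0,0]
    - [0,0,0]
    - [0,0,0]
    - [0,0,0]
    - [0,0,0]
    - [0,0,0]
  claw: [100,100,100,100,100,50,50,50,50,50]

```text
time: 7.3
tcp_pos: [0.5341, 0.2621, 0.1477]
tool_rot: [-90.1, -0.1, 96.2]
wrist_force: [-0.2, -0.8, 0.1]
grip_width: 0.0428
```

```bash
cat > meas.py <<'E'
from h import *
import sys
im,d=read_camera('scene');cv2.imwrite(f'pics/{sys.argv[1]}s.png',cv2.resize(im[110:290,130:370],None,fx=3,fy=3))
im,d=read_camera('top');cv2.imwrite(f'pics/{sys.argv[1]}t.png',cv2.resize(im[125:290,155:350],None,fx=4,fy=3.6,interpolation=cv2.INTER_CUBIC))
cv2.imwrite('last.png',im);np.save('last.npy',d)
st()
P=cloud('top',d);Z=P[...,2];v,u=np.mgrid[0:384,0:512]
hsv=cv2.cvtColor(im,cv2.COLOR_BGR2HSV)
m=(hsv[...,1]>70)&(Z>.052)&(Z<.08)&(u>165)&(u<340)&(v>140)&(v<290)
n,l,s,c=cv2.connectedComponentsWithStats(m.astype(np.uint8))
i=1+np.argmax(s[1:,4]);cs,_=cv2.findContours((l==i).astype(np.uint8),0,2)
w=plane('top',cs[0].reshape(-1,2),.068);wb=np.array([w2b(p) for p in w])
r=cv2.minAreaRect(wb.astype(np.float32));print('carton board',r,cv2.boxPoints(r).round(1).tolist())
E
python3 meas.py m1
```

```text
t 7.4 tcp board [ 19.6 239.6] z 0.1474 rot [-9.007e+01  1.000e-02  9.597e+01] q [ 25.8  19.8 -11.4  58.8  -0.   19.9] F [ 0.23  0.17 -1.54] w 0.0429
carton board ((110.57080078125, 71.43907165527344), (112.32974243164062, 160.6637725830078), 0.2933058440685272) [[54.0, 151.5], [54.79999923706055, -9.199999809265137], [167.10000610351562, -8.600000381469727], [166.3000030517578, 152.10000610351562]]
```

View pics/m1t.png

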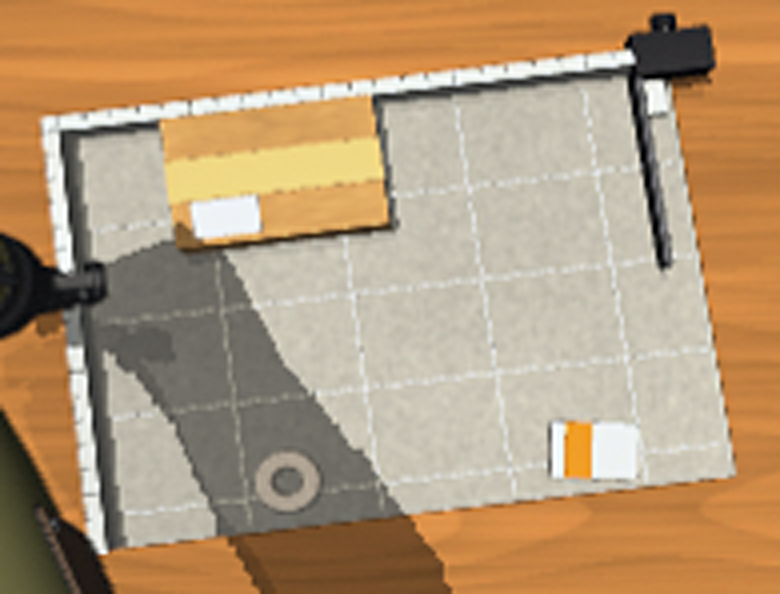

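View pics/m1s.png

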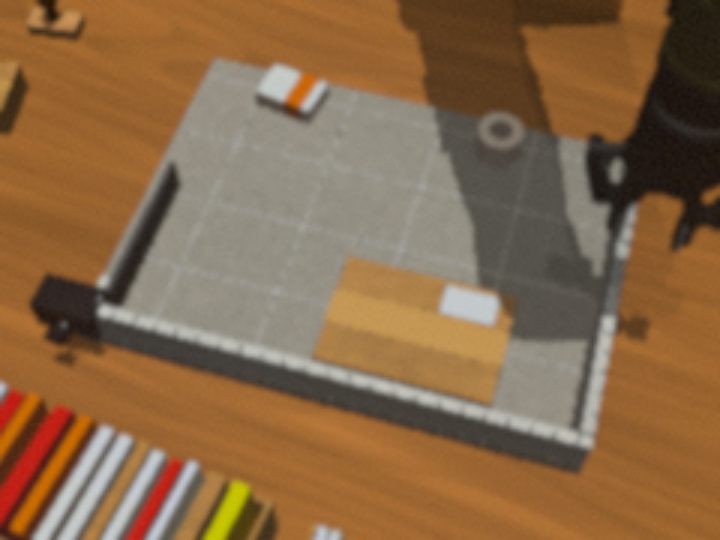

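The carton is flush on the far fence, spanning board y from -9 to 152. Next I move to its right end with the jaw along board x.

```bash
python3 -c "
from h import *
go(108,-50,147,0)"
```

```text
xyz [-9.669  0.019 -2.896] ang [8.0000e-03 1.1287e+01 6.0000e-03] tool axes in board x: [[-0.005, 1.0, -0.0], [0.001, -0.0, -1.0], [-1.0, -0.005, -0.001]]
```

Call:
step_arm:
  xyz:
    - [-9.67,0,-2.9]
    - [-9.67,0,-2.9]
    - [-9.67,0,-2.9]
    - [-9.67,0,-2.9]
    - [-9.67,0,-2.9]
    - [-9.67,0,-2.9]
    - [-9.67,0,-2.9]
    - [-9.67,0,-2.9]
    - [-9.67,0,-2.9]
    - [-9.67,0,-2.9]
    - [-9.67,0,-2.9]
    - [-9.67,1,-2.9]
    - [-9.67,2,-2.9]
    - [-9.67,2,-2.9]
  angular:
    - [0,11.29,0]
    - [0,11.29,0]
    - [0,11.29,0]
    - [0,11.29,0]
    - [0,11.29,0]
    - [0,11.29,0]
    - [0,11.29,0]
    - [0,11.29,0]
    - [0,11.29,0]
    - [0,11.29,0]
    - [0,11.29,0]
    - [0,11.29,0]
    - [0,11.29,0]
    - [0,11.29,0]
  claw: [50,50,50,50,50,50,50,50,50,50,50,50,50,50]

```text
time: 8.8
tcp_pos: [0.6463, -0.0235, 0.0833]
tool_rot: [-90.0, 0.4, 5.4]
wrist_force: [-1.2, -0.7, 0.6]
grip_width: 0.0428
```

```bash
python3 -c "
from h import *
st();go(108,-50,27,0)"
```

```text
t 8.8 tcp board [103.5 -52.1] z 0.0833 rot [-89.97   0.4    5.44] q [-2.1 28.3 -7.3 54.7 -0.  82.5] F [-1.23 -0.74  0.59] w 0.0428
xyz [0.163 1.876 0.07 ] ang [-0.004 -0.029 -0.049] tool axes in board x: [[1.0, -0.004, -0.007], [-0.007, 0.001, -1.0], [0.004, 1.0, 0.001]]
```

Call:
step_arm:
  xyz:
    - [0.05,0.6,0]
    - [0.1,1.2,0]
    - [0.1,1.7,0]
    - [0.1,1.85,0]
    - [0.1,1.85,0]
  angular:
    - [0,0,0]
    - [0,0,0]
    - [0,0,0]
    - [0,0,0]
    - [0,0,0]
  claw: [50,50,50,50,50]

```text
time: 9.3
tcp_pos: [0.6524, -0.022, 0.0316]
tool_rot: [-90.0, 0.1, 5.5]
wrist_force: [-1.0, 0.0, 0.2]
grip_width: 0.0424
```

```bash
python3 -c "
from h import *
st();go(108,57,27,0)
im,d=read_camera('scene');cv2.imwrite('pics/s4.png',cv2.resize(im[110:290,130:370],None,fx=3,fy=3))"
```

```text
t 9.3 tcp board [109.7 -51.3] z 0.0316 rot [-9.00e+01  5.00e-02  5.53e+00] q [-1.9 31.4 -9.8 48.8 -0.  82.5] F [-1.01  0.    0.19] w 0.0424
xyz [-0.065  0.155  3.609] ang [-0.    -0.017 -0.007] tool axes in board x: [[1.0, -0.002, -0.001], [-0.001, 0.0, -1.0], [0.002, 1.0, 0.0]]
```

View pics/s4.png

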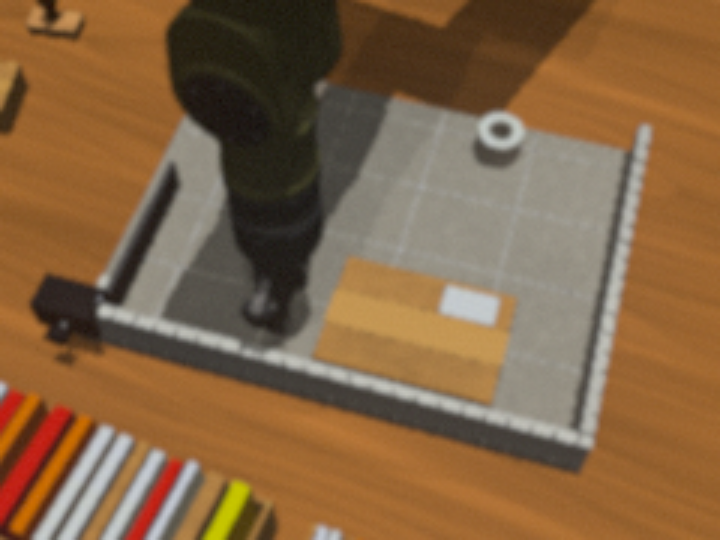

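The fingers stand to the right of the carton's end (crop pixel 265,310), clear of fence and blade. Pushing towards +y.

Call:
step_arm:
  xyz:
    - [0,0.1,0.3]
    - [0,0.1,0.6]
    - [0,0.1,0.8]
    - [0,0.1,1.0]
    - [0,0.1,1.2]
    - [0,0.1,1.4]
    - [0,0.1,1.6]
    - [0,0.1,1.8]
    - [0,0.1,2.0]
    - [0,0.1,2.2]
    - [0,0.1,2.4]
    - [0,0.1,2.6]
    - [0,0.1,2.8]
    - [0,0.1,3.0]
    - [0,0.1,3.1]
    - [0,0.1,3.2]
    - [0,0.1,3.2]
  angular:
    - [0,0,0]
    - [0,0,0]
    - [0,0,0]
    - [0,0,0]
    - [0,0,0]
    - [0,0,0]
    - [0,0,0]
    - [0,0,0]
    - [0,0,0]
    - [0,0,0]
    - [0,0,0]
    - [0,0,0]
    - [0,0,0]
    - [0,0,0]
    - [0,0,0]
    - [0,0,0]
    - [0,0,0]
  claw: [50,50,50,50,50,50,50,50,50,50,50,50,50,50,50,50,50]

```text
time: 11.05
tcp_pos: [0.6436, 0.0741, 0.029]
tool_rot: [-90.0, -0.0, 5.6]
wrist_force: [-0.4, -3.1, 3.3]
grip_width: 0.0426
```

```bash
python3 meas.py m2
```

```text
t 11.15 tcp board [110.4  45.3] z 0.0289 rot [-8.998e+01 -1.000e-02  5.560e+00] q [  6.6  31.  -10.8  48.1   0.   91. ] F [ 0.66 -3.99  1.85] w 0.0428
carton board ((111.2347640991211, 186.86839294433594), (57.03885269165039, 111.37580871582031), 89.92740631103516) [[55.5, 158.39999389648438], [166.89999389648438, 158.3000030517578], [167.0, 215.3000030517578], [55.599998474121094, 215.5]]
```

View pics/m2s.png

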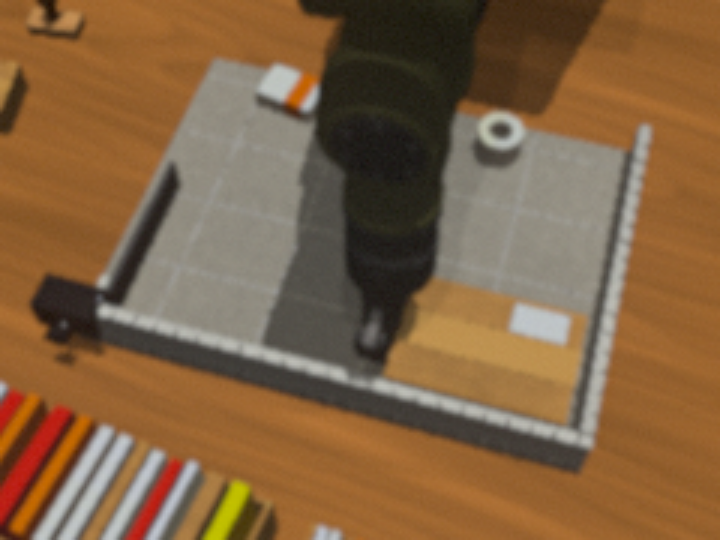

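About 12 mm is left to the left fence, and the carton is still square. I'll close it in slowly.

Call:
step_arm:
  xyz:
    - [0,0,0.1]
    - [0,0,0.2]
    - [0,0,0.3]
    - [0,0,0.35]
    - [0,0,0.35]
  angular:
    - [0,0,0]
    - [0,0,0]
    - [0,0,0]
    - [0,0,0]
    - [0,0,0]
  claw: [50,50,50,50,50]

```text
time: 11.65
tcp_pos: [0.6424, 0.0843, 0.0288]
tool_rot: [-90.0, 0.0, 5.6]
wrist_force: [-1.1, -4.1, 2.4]
grip_width: 0.0427
```

Call:
step_arm:
  xyz:
    - [0,0,0.04]
    - [0,0,0.08]
    - [0,0,0.08]
  angular:
    - [0,0,0]
    - [0,0,0]
    - [0,0,0]
  claw: [50,50,50]

```text
time: 11.95
tcp_pos: [0.6422, 0.0866, 0.0288]
tool_rot: [-90.0, 0.0, 5.6]
wrist_force: [-0.3, -5.7, 3.6]
grip_width: 0.0428
```

Call:
step_arm:
  xyz:
    - [0,0,0.05]
    - [0,0,0.08]
    - [0,0,0.08]
  angular:
    - [0,0,0]
    - [0,0,0]
    - [0,0,0]
  claw: [50,50,50]

```text
time: 12.25
tcp_pos: [0.6422, 0.0866, 0.0288]
tool_rot: [-90.3, 0.0, 5.5]
wrist_force: [-1.2, -11.1, 3.9]
grip_width: 0.0426
```

```bash
python3 meas.py m3
```

```text
t 12.35 tcp board [110.3  57.9] z 0.0288 rot [-9.026e+01  1.000e-02  5.490e+00] q [  7.8  31.1 -10.8  48.2  -0.3  92.3] F [ -1.02 -11.29   3.18] w 0.043
carton board ((111.03045654296875, 202.60357666015625), (111.25209045410156, 50.57090759277344), 1.1151578426361084) [[54.900001525878906, 226.8000030517578], [55.900001525878906, 176.1999969482422], [167.10000610351562, 178.39999389648438], [166.1999969482422, 229.0]]
```

View pics/m3s.png

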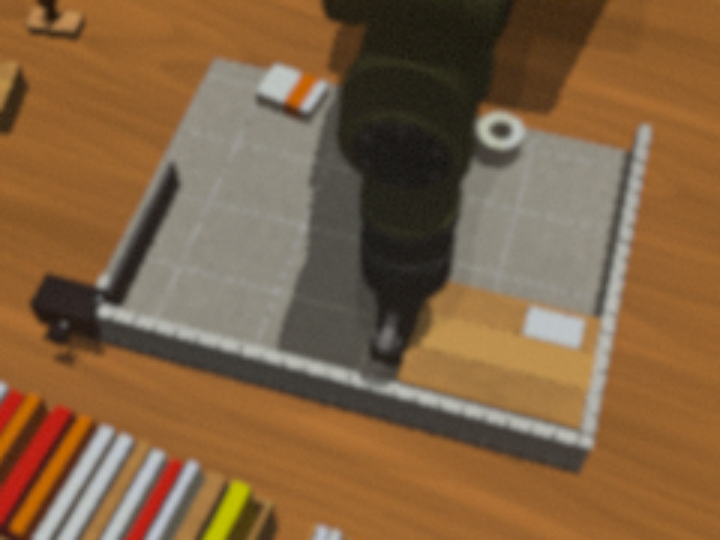

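The carton is stalled against the left fence at 11 N, with the TCP at y=58, which matches snug. Backing off, lifting, and checking.

Call:
step_arm:
  xyz:
    - [0,0,-0.5]
    - [0,0,-1]
    - [0,-1.5,-1]
    - [0,-3,-1]
    - [-0.5,-4,-2.5]
    - [-1,-4,-4]
    - [-1,-4,-5.5]
    - [-1.2,-4,-7]
    - [-1.2,-4,-8.5]
    - [-1.2,-4,-10.2]
    - [-1.2,-4,-10.2]
    - [-1.2,-4,-10.2]
  angular:
    - [0,0,0]
    - [0,0,0]
    - [0,0,0]
    - [0,0,0]
    - [0,0,0]
    - [0,0,0]
    - [0,0,0]
    - [0,0,0]
    - [0,0,0]
    - [0,0,0]
    - [0,0,0]
    - [0,0,0]
  claw: [50,50,50,50,50,50,50,50,50,50,50,50]

```text
time: 13.55
tcp_pos: [0.6354, -0.2204, 0.1482]
tool_rot: [-89.9, -0.0, 5.4]
wrist_force: [0.7, 0.5, -0.4]
grip_width: 0.0432
```

```bash
python3 meas.py m4; python3 -c "
from h import *
go(72,-250,28,0)
d=np.load('top0.npy');P=cloud('top',d)
for uv in [(318,151),(319,153),(317,160),(322,138),(320,132)]: print(uv,w2b(P[uv[1],uv[0]]).round(0),P[uv[1],uv[0],2].round(3))"
```

```text
t 13.65 tcp board [  73.5 -244.8] z 0.1484 rot [-8.992e+01  2.000e-02  5.570e+00] q [-19.   28.    1.1  63.2   0.1  65.4] F [-1.13  1.17  0.2 ] w 0.0424
carton board ((110.97731018066406, 147.52764892578125), (112.14290618896484, 161.24105834960938), 0.19559937715530396) [[54.599998474121094, 228.0], [55.20000076293945, 66.69999694824219], [167.3000030517578, 67.0999984741211], [166.8000030517578, 228.3000030517578]]
xyz [-0.048  4.013 -0.178] ang [-0.01  -0.013 -0.002] tool axes in board x: [[1.0, -0.002, -0.0], [-0.0, 0.001, -1.0], [0.002, 1.0, 0.001]]
(318, 151) [ 145. -222.] 0.038
(319, 153) [ 139. -224.] 0.036
(317, 160) [ 114. -211.] 0.058
(322, 138) [ 176. -234.] 0.068
(320, 132) [ 199. -234.] 0.051
```

View pics/m4t.png

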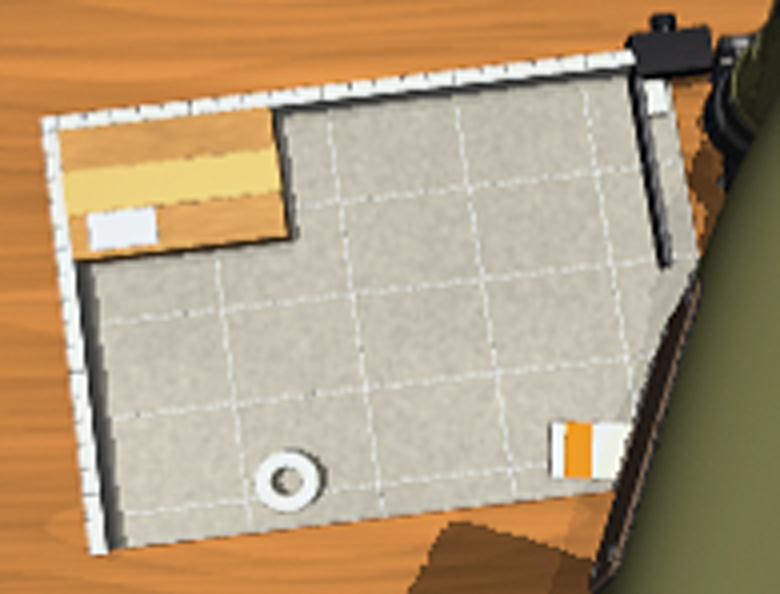

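The carton is snug in the corner, square to within measurement (span x 55–167, y 67–228). Next I descend behind the blade. A small white block at board (140,-222) belongs there, so my finger span of x 36–108 avoids it.

Call:
step_arm:
  xyz:
    - [0,1.2,-0.3]
    - [0,2.4,-0.3]
    - [0,3.4,-0.3]
    - [0,3.95,-0.3]
    - [0,4.0,-0.3]
  angular:
    - [0,0,0]
    - [0,0,0]
    - [0,0,0]
    - [0,0,0]
    - [0,0,0]
  claw: [50,50,50,50,50]

```text
time: 14.15
tcp_pos: [0.6346, -0.2251, 0.0259]
tool_rot: [-89.8, 0.3, 5.7]
wrist_force: [-1.1, 0.9, 0.8]
grip_width: 0.0429
```

```bash
python3 -c "
from h import *
st();go(72,51,28,0)
im,d=read_camera('scene');cv2.imwrite('pics/s5.png',cv2.resize(im[110:290,110:350],None,fx=3,fy=3))"
```

```text
t 14.15 tcp board [  71.9 -251.6] z 0.0259 rot [-89.84   0.26   5.7 ] q [-19.6  33.8  -6.4  50.    0.   64.8] F [-1.11  0.87  0.75] w 0.0429
xyz [ 8.0000e-03 -4.2000e-02  1.0086e+01] ang [-0.021  0.003 -0.033] tool axes in board x: [[1.0, 0.0, -0.005], [-0.005, 0.003, -1.0], [-0.0, 1.0, 0.003]]
```

View pics/s5.png

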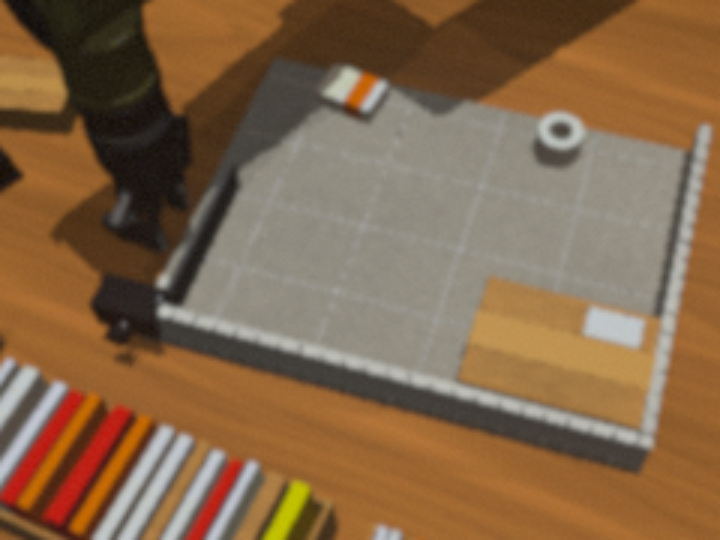

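The fingers are right of the blade (crop pixels 150,225). Pushing the stop.

Call:
step_arm:
  xyz:
    - [0,-0.05,0.3]
    - [0,-0.05,0.6]
    - [0,-0.05,0.9]
    - [0,-0.05,1.3]
    - [0,-0.05,1.8]
    - [0,-0.05,2.3]
    - [0,-0.05,2.8]
    - [0,-0.05,3.3]
    - [0,-0.05,3.8]
    - [0,-0.05,4.3]
    - [0,-0.05,4.8]
    - [0,-0.05,5.3]
    - [0,-0.05,5.8]
    - [0,-0.05,6.3]
    - [0,-0.05,6.8]
    - [0,-0.05,7.3]
    - [0,-0.05,7.7]
    - [0,-0.05,8.0]
    - [0,-0.05,8.2]
    - [0,-0.05,8.3]
  angular:
    - [0,0,0]
    - [0,0,0]
    - [0,0,0]
    - [0,0,0]
    - [0,0,0]
    - [0,0,0]
    - [0,0,0]
    - [0,0,0]
    - [0,0,0]
    - [0,0,0]
    - [0,0,0]
    - [0,0,0]
    - [0,0,0]
    - [0,0,0]
    - [0,0,0]
    - [0,0,0]
    - [0,0,0]
    - [0,0,0]
    - [0,0,0]
    - [0,0,0]
  claw: [50,50,50,50,50,50,50,50,50,50,50,50,50,50,50,50,50,50,50,50]

```text
time: 16.2
tcp_pos: [0.6123, 0.0205, 0.0302]
tool_rot: [-90.0, 0.0, 5.6]
wrist_force: [0.3, -3.4, 1.9]
grip_width: 0.0425
```

```bash
python3 -c "
from h import *
st();go(72,51,28,0)
im,d=read_camera('scene');cv2.imwrite('pics/s6.png',cv2.resize(im[110:290,130:370],None,fx=3,fy=3))"
```

```text
t 16.2 tcp board [74.  -4.9] z 0.0302 rot [-9.00e+01  3.00e-02  5.58e+00] q [  1.9  27.7 -16.2  46.1   0.   86.3] F [ 0.33 -3.35  1.85] w 0.0425
xyz [-0.069  0.072  1.864] ang [-0.    -0.011 -0.004] tool axes in board x: [[1.0, -0.002, -0.001], [-0.001, 0.0, -1.0], [0.002, 1.0, 0.0]]
```

View pics/s6.png

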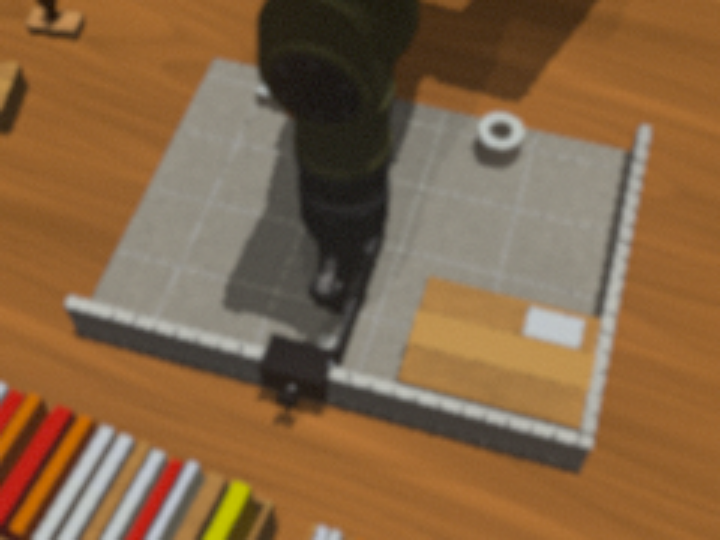

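The blade is moving with the fingers, and the carton hasn't moved. About 55 mm is left.

Call:
step_arm:
  xyz:
    - [0,0,0.2]
    - [0,0,0.45]
    - [0,0,0.7]
    - [0,0,0.95]
    - [0,0,1.2]
    - [0,0,1.4]
    - [0,0,1.55]
    - [0,0,1.65]
    - [0,0,1.75]
    - [0,0,1.8]
    - [0,0,1.8]
  angular:
    - [0,0,0]
    - [0,0,0]
    - [0,0,0]
    - [0,0,0]
    - [0,0,0]
    - [0,0,0]
    - [0,0,0]
    - [0,0,0]
    - [0,0,0]
    - [0,0,0]
    - [0,0,0]
  claw: [50,50,50,50,50,50,50,50,50,50,50]

```text
time: 17.35
tcp_pos: [0.6072, 0.0741, 0.0302]
tool_rot: [-90.0, 0.0, 5.6]
wrist_force: [-0.6, -1.3, 0.3]
grip_width: 0.0428
```

Call:
step_arm:
  xyz:
    - [0,0,0.03]
    - [0,0,0.06]
    - [0,0,0.06]
  angular:
    - [0,0,0]
    - [0,0,0]
    - [0,0,0]
  claw: [50,50,50]

```text
time: 17.65
tcp_pos: [0.6072, 0.0755, 0.0303]
tool_rot: [-90.0, 0.0, 5.6]
wrist_force: [-1.3, -3.1, -0.5]
grip_width: 0.0427
```

```bash
python3 -c "
from h import *
st();"
```

```text
t 17.65 tcp board [74.3 50.2] z 0.0303 rot [-90.     0.     5.55] q [  7.1  27.6 -16.3  46.    0.   91.5] F [-1.26 -3.12 -0.49] w 0.0427
```

Call:
step_arm:
  xyz:
    - [0,0,0.04]
    - [0,0,0.06]
    - [0,0,0.06]
  angular:
    - [0,0,0]
    - [0,0,0]
    - [0,0,0]
  claw: [50,50,50]

```text
time: 17.95
tcp_pos: [0.6071, 0.0771, 0.0303]
tool_rot: [-90.0, -0.0, 5.6]
wrist_force: [-0.6, -4.0, -1.6]
grip_width: 0.0426
```

Call:
step_arm:
  xyz:
    - [0,0,0.04]
    - [0,0,0.06]
    - [0,0,0.06]
  angular:
    - [0,0,0]
    - [0,0,0]
    - [0,0,0]
  claw: [50,50,50]

```text
time: 18.25
tcp_pos: [0.607, 0.0771, 0.0303]
tool_rot: [-90.2, -0.0, 5.5]
wrist_force: [-0.1, -9.2, -0.6]
grip_width: 0.0429
```

The blade stalled at 9 N with the TCP at y≈52, as predicted for closed up. Retreating for a final check.

Call:
step_arm:
  xyz:
    - [0,0,-0.3]
    - [0,0,-0.8]
    - [0,0,-1.3]
    - [0,-1.5,-1.3]
    - [0,-3,-1.3]
    - [0,-4.5,-1.8]
    - [-1,-5,-3]
    - [-1,-5,-4.5]
    - [-2,-5,-6]
    - [-2,-5,-7.5]
    - [-2,-5,-9]
    - [-2,-5,-10.5]
    - [-2,-5,-12]
    - [-2,-5,-12]
    - [-2,-5,-12]
  angular:
    - [0,0,0]
    - [0,0,0]
    - [0,0,0]
    - [0,0,0]
    - [0,0,0]
    - [0,0,0]
    - [0,0,0]
    - [0,0,0]
    - [0,0,0]
    - [0,0,0]
    - [0,0,0]
    - [0,0,0]
    - [0,0,0]
    - [0,0,0]
    - [0,0,0]
  claw: [50,50,50,50,50,50,50,50,50,50,50,50,50,50,50]

```text
time: 19.75
tcp_pos: [0.5814, -0.2868, 0.18]
tool_rot: [-90.0, -0.0, 5.4]
wrist_force: [-0.3, 1.1, -0.5]
grip_width: 0.0428
```

```bash
python3 meas.py m5
python3 - <<'E'
from h import *
im=cv2.imread('last.png')
# gap profile along board y at several board x, height of blade top 0.0605: sample image
for bx in (70,90,110,130,150):
    ys=np.arange(50,80,2); uv=proj('top',[b2w(bx,y,60.5) for y in ys])
    print(bx,[im[int(round(v)),int(round(u))].tolist()[2] for u,v in uv])
b=im[125:215,165:275];cv2.imwrite('pics/m5z.png',cv2.resize(b,None,fx=7,fy=6,interpolation=cv2.INTER_CUBIC))
d0=np.load('top0.npy');d=np.load('last.npy')
E
```

```text
t 19.85 tcp board [  13.3 -305.7] z 0.1802 rot [-8.995e+01  1.000e-02  5.560e+00] q [-26.1  24.4  -0.2  65.4   0.   58.3] F [-0.17  1.2  -1.07] w 0.0427
carton board ((110.88849639892578, 147.552734375), (161.3941192626953, 111.86101531982422), 89.83187866210938) [[54.70000076293945, 67.0], [166.60000610351562, 66.69999694824219], [167.10000610351562, 228.10000610351562], [55.20000076293945, 228.39999389648438]]
70 [203, 211, 211, 121, 64, 64, 65, 97, 97, 72, 230, 230, 224, 220, 220]
90 [200, 200, 203, 122, 122, 57, 94, 109, 103, 148, 148, 223, 226, 226, 224]
110 [199, 202, 115, 118, 112, 38, 38, 106, 46, 46, 245, 241, 241, 238, 237]
130 [242, 241, 242, 242, 251, 95, 95, 93, 84, 115, 243, 241, 241, 238, 239]
150 [180, 175, 175, 248, 152, 152, 58, 93, 93, 50, 235, 235, 225, 220, 220]
```

View pics/m5z.png

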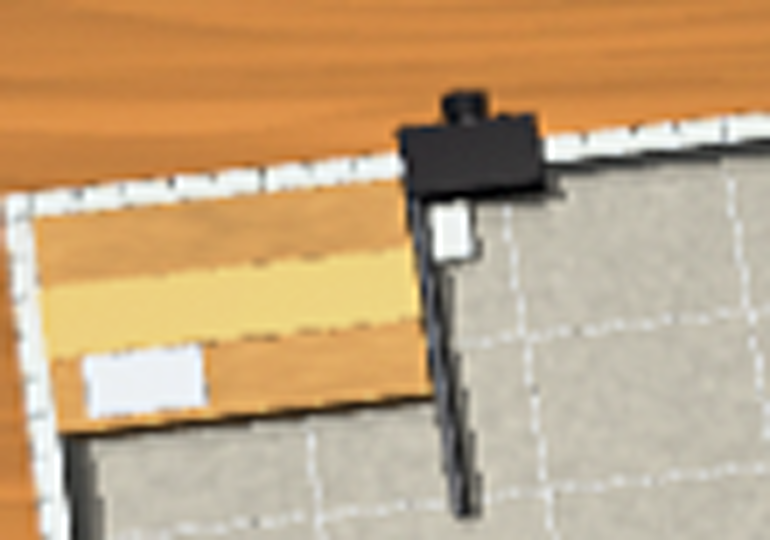

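View pics/m5s.png

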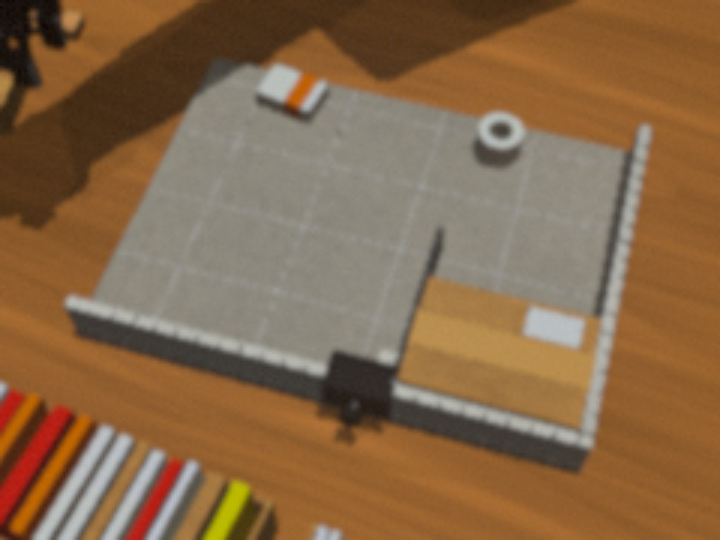

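Run:
```python
from h import *
im=cv2.imread('last.png')
for by in (85,110,130,150,175,200,220):
    xs=np.arange(150,186,2.); uv=proj('top',[b2w(x,by,63+5*(x<168)) for x in xs]).astype(np.float32)
    print('far',by,cv2.remap(im[...,0],uv[:,0],uv[:,1],1).ravel().tolist(), cv2.remap(im[...,2],uv[:,0],uv[:,1],1).ravel().tolist())
for bx in (70,90,110,130,150):
    ys=np.arange(210,246,2.); uv=proj('top',[b2w(bx,y,63+5*(y<228)) for y in ys]).astype(np.float32)
    print('left',bx,cv2.remap(im[...,2],uv[:,0],uv[:,1],1).ravel().tolist())
i0=cv2.imread('pics/top0.png');df=cv2.absdiff(im,i0).max(2)
for n,(a,b,c,e) in dict(label=(212,242,245,272),packet=(290,317,240,260),tape=(82,122,222,264),disp=(86,124,160,216),stapler=(388,420,134,184),small=(386,432,188,222),stamp=(392,418,240,262)).items(): print(n,(df[c:e,a:b]>40).sum())
cv2.imwrite('pics/fin.png',im)
```

```text
far 85 [95, 94, 93, 94, 94, 96, 94, 109, 140, 165, 222, 237, 244, 246, 216, 164, 83, 63] [218, 218, 218, 218, 219, 220, 221, 222, 223, 226, 231, 236, 239, 240, 224, 207, 193, 200]
far 110 [92, 93, 95, 96, 97, 96, 92, 102, 133, 154, 213, 232, 237, 230, 191, 140, 75, 59] [213, 214, 218, 220, 220, 219, 218, 219, 220, 223, 231, 234, 234, 225, 201, 180, 184, 194]
far 130 [89, 91, 93, 93, 93, 92, 90, 97, 116, 130, 174, 202, 217, 216, 183, 136, 72, 63] [209, 211, 215, 215, 214, 214, 215, 212, 207, 202, 199, 209, 214, 213, 200, 190, 182, 192]
far 150 [89, 88, 88, 88, 89, 89, 86, 99, 129, 165, 216, 236, 230, 211, 170, 125, 79, 67] [205, 204, 203, 202, 203, 204, 206, 211, 218, 224, 232, 237, 228, 214, 190, 184, 185, 192]
far 175 [93, 94, 96, 96, 94, 92, 90, 93, 111, 145, 208, 231, 240, 238, 207, 147, 70, 63] [216, 218, 220, 220, 217, 213, 211, 208, 209, 214, 227, 235, 238, 237, 215, 194, 177, 189]
far 200 [94, 94, 94, 94, 94, 94, 90, 98, 121, 150, 214, 233, 243, 244, 209, 150, 64, 61] [217, 219, 220, 219, 218, 217, 214, 213, 214, 217, 229, 235, 239, 240, 215, 189, 164, 183]
far 220 [100, 98, 97, 95, 97, 97, 96, 92, 114, 150, 212, 238, 244, 238, 215, 158, 95, 67] [225, 224, 222, 220, 221, 222, 224, 220, 219, 225, 231, 237, 239, 236, 227, 207, 187, 185]
left 70 [238, 227, 219, 220, 221, 222, 222, 223, 225, 227, 225, 216, 211, 207, 207, 203, 202, 202]
left 90 [238, 234, 223, 221, 220, 223, 224, 224, 219, 222, 233, 232, 228, 221, 214, 206, 197, 195]
left 110 [238, 237, 237, 237, 237, 237, 237, 237, 237, 237, 237, 238, 239, 227, 201, 166, 170, 174]
left 130 [234, 234, 234, 234, 234, 234, 232, 231, 231, 235, 236, 236, 224, 218, 217, 198, 186, 181]
left 150 [220, 221, 221, 224, 225, 225, 225, 225, 226, 226, 231, 227, 224, 221, 203, 193, 189, 191]
label 0
packet 0
tape 0
disp 0
stapler 1192
small 1518
stamp 528
```

View pics/fin.png

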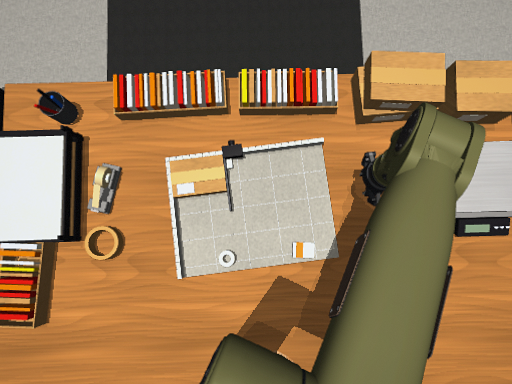

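```bash
python3 -c "
from h import *
print(order.finish_job());st()"
```

```text
the job is handed in; nothing more can be done
None
the job is handed in; nothing more can be done
```

The carton is in the corner of the two fences and the stop's blade is closed up against its other end. I handed the job in at about 20 s of the 48 s, with no verdict reported.

I pushed the near long side with open fingertips, which turned the carton square and brought it to the far fence, stopping when the force reached 9 N. I then pushed its right end to the left fence, stopping at 11 N. Last, I pushed the blade until it stalled on the carton at 9 N. The hand then backed off and lifted clear, to about 0.18 m above the desk.

**Last checks from the top camera:**
- **Position:** the carton's far edge measures about 167 mm (fence at 168) and its left end about 228 mm (fence at 228). Its right end measures about 67 mm, against an expected 68.
- **Squareness:** the measured angle to the board is about 0.2 degrees, within the 1.1 degrees allowed. I saw no dark gap at either fence or at the blade.
- **Fit of the outline:** the measured carton centre x came out at 111 mm instead of 113. I put this down to the outline taking in some of the carton's near wall, since it measured 112 mm wide instead of 110.
- **Bystanders:** the label roll, packet box, tape roll and tape dispenser show no change from the start. The stapler, rubber stamp and small carton were hidden by the arm in the last picture, so I could not confirm them. The arm passed over that side well above them, and the readings showed no unexpected contact force.

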